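Check the pre-filter of the desk fume extractor

ROBOT

A 6-joint arm with a two-finger parallel gripper is mounted at the origin on a cart in front of the work surface, level with it; the furniture and walls round the work are solid. World frame = base frame: x ahead of the robot, y to its left, z up, the work surface at z = 0. Lengths are in m, angles in rad, forces in N, time in s.
With the tool pointing down it reaches from about 0.3 to 0.775 m from the base axis. Payload 14.6 kg.
Tool frame: the origin (TCP) lies between the finger pads; the fingertips stand 25 mm ahead of it and the grasp point (between the pads) lies 6 mm ahead of it; z points along the fingers, y is the line along which they close (so a half turn about z gives the same grasp; the last joint's range is limited). The gripper opens to 85 mm and grips with 20 to 120 N. Pads are 22 mm wide; open, the fingers measure 114 mm over their backs; the gripper's body (76 mm by 85 mm) begins 54 mm behind the grasp point. The pads swing forward as they close: fully open they stand 13 mm farther back than shut.
Start: joints at [1.062, 0.3, 1.521, -0, 1.321, -0.067], TCP at [0.235, 0.497, 0.222] pointing down, gripper open.
Joint ranges: [-3.03, 3.03], [-0.79, 2.21], [0.23, 2.52], [-1.04, 4.18], [0, 3.07], [-2.55, 2.55]. Speed limits (rad/s): [2.22, 2.22, 2.57, 3.14, 3.14, 3.14].

INTERFACE

Orientations are given as a unit quaternion [w, x, y, z].
In Python, from plant import robot gives the robot as it stands.
- The arm moves only by the tool send_rows, never from a script. Its argument "steps" is a list that holds one entry, the list of rows, each a list of 7 numbers: the shift along the tool's x, y, z in cm, then the turn, a rotation vector about the tool's x, y, z in degrees, then the gripper command: -1 is shut, 1 is fully open, values between are in proportion. In form: [[[dx, dy, dz, rx, ry, rz, hand], ...]]. A call has exactly 5 rows; each row shifts and turns the commanded pose from where the row before left it, along the tool's axes as they then stand; what a row does not reach is not made up. A row lasts 1/8 s, in which the tool goes at most 62.5 mm and 10.7 degrees, less where a joint would pass 70% of its speed; a pose out of reach is approached as far as the arm can. A call is refused whole if a number of a shift passes 6.25 or a number of a turn 10.7, either way. A call with a gripper value outside its range is refused whole. The fingers move at their own pace and stop on an object; "grip_force" is the grip in N (left out, the last holds). Time passes only in rows, so rows that do not move let the fingers close, or fill a call up. It gives the time, the measured TCP pose, the force, the opening and the grip force at its end, in the units of the state.
- robot.get_obs(): the state, without advancing time (a new reading comes with each control period).
- robot.get_image(name): name is "side" or "top"; returns the picture (384x512x3 uint8, red, green, blue); there is no depth.
- robot.camera_info(name): a dict with "fx", "fy", "cx", "cy" (pixels), "k1" (the pictures are not rectified: a ray, as slopes to the right and down, at radius r is drawn at 1 + k1 r^2 times it, then the intrinsics apply), "rvec" (rotation vector, rad) and "tvec" (3), from world to camera coordinates, as OpenCV has them. Camera axes: x right, y down, z forward; pixel columns grow to the right and rows downward; lengths in m; the calibration is good to about 2 mm. A picture is of the moment at which its call begins. camera_info takes no time and is no camera call.
- robot.sign_off(): hands the job in; it is judged then, once.
The state is a dict: "t": time; "joint_positions": joint angles; "qd": joint speeds; "joint_efforts": joint torques, N m; "tool_pos": TCP position; "orientation": TCP orientation; "contact_force": force on the tool from outside, world axes, zero at the start; "ft_torque": the same for the moment, N m; "width": opening from 0.0 (shut) to 1.0 (fully open); "grasp_force": force on a finger pad.
Only numpy, scipy, OpenCV 4.12 (cv2) and the standard library are available. Lean on these libraries where they do the work, as an engineer would, in place of code of your own. Each camera call takes 0.05 s, during which the arm holds its last target. There are 200 camera calls.

TASK

Check the pre-filter of the desktop fume extractor: swing its hood fully up by the thumb tab and leave it up, then draw the thin pre-filter (the frame right behind the front grille) out by its pull tab, leaving the thick cartridge behind it seated. Keep the pre-filter upright all the way so that no dust is spilt, and present it for inspection: centred just above the plastic plate without touching it, level, its broad pleated side turned squarely to the front edge of the desk. Finish while still holding it there in the gripper, and disturb nothing else on the desk.

Things in the scene. Friction and masses are not known exactly. Their poses are not given: they have to be found in the camera images.
- extractor: Grey box-shaped fume extractor, fixed, 135 mm deep (x) x 150 mm wide (y); origin at the centre of its underside, -x is its front with the grille, z up. Front bay (x -67 to -9 mm, walls up to z = 104 mm) holds two upright filters in slots, hidden by the shut hood; the fan chamber behind x = 14 mm is 130 mm high. Stands on the left or right of the work area, turned up to 0.35 rad.
- hood (a joint): Hood hinge, rad: 0 shut, 1.57 its top vertical, 2.2 wide open; starts at 0 to 0.12. The line runs along the extractor's y through hood_hinge; the front edge goes up and back. Friction hinge (0.05 N m): it stays where left. The hood is a cap 88 mm from hinge to front, 152 mm wide, with a 28 mm rim hanging down at front and sides.
- hood_hinge (a point): Middle of the hood's hinge line (fixed on the extractor at x = +16 mm, y = 0, z = 134 mm).
- hood_tab (a point): Grip point of the hood's thumb tab, a black tongue 32 mm wide (y) and 8 mm thick, standing 33 mm forward from the middle of the hood's front rim; the point is 21 mm from the rim, in mid-thickness, 109 mm before and 8 mm below the hinge line of the shut hood. Moves with the hood, axes are the hood's. Free space beside and below. Held across its width it can turn between the pads.
- prefilter: Thin pre-filter, white frame and paper pleats, 14 mm thick (x) x 126 long (y) x 86 high, about 80 g; origin at the centre of its underside, z up. Pull tab 30 mm wide (y), 9 thick (x) on the middle of its top, 86 to 112 mm above the origin. Seated in the front slot: x = -52, z = 12 mm of the extractor, same axes, 1.5 mm play a side; draw it straight up over 95 mm to clear the walls.
- cartridge: The thick carbon cartridge that stays in: white plastic frame with black pleats, 29 mm thick, 126 mm long, 84 mm high, about 300 g, with a low ridge (9 mm) along the middle of its top; origin at the centre of its underside; seated in the rear slot at x = -25 mm, z = 12 mm of the extractor.
- plate: Round white throw-away plastic plate, 175 mm across, rim 15 mm high, 30 g, loose on the desk in the half the extractor does not occupy; origin at the centre of its underside.
- desk_front (a point): A point in the middle of the desk top, for direction only: its x axis points straight away from the desk's front edge (world x), y along that edge.
- water_glass: Bystander: clear water glass, 80 mm wide, 91 mm high, at the back; origin at the centre of its underside.
- brush_pot: Bystander: dark pot with pens, 84 mm wide, 147 mm high, at the back; origin at the centre of its underside.
- masking_tape: Bystander: flat roll of masking tape, 97 mm across, 25 mm high, front left; origin at the centre of its underside.
- paint_tube: Bystander: paint tube lying flat, 39 x 131 x 26 mm, long along its y, in front on the left; origin at the centre of its underside.
- brush: Bystander: flat paint brush lying, 22 x 285 x 12 mm, long along its y, in front; origin at the centre of its underside.
Things that resemble listed ones, but are neither listed nor needed, are in the scene too. Of the things that look like the extractor, the larger one is meant.

How it is judged:
By the outcome, as a careful person would: the job done as asked, in the order asked, and still so for the second after the job is handed in, while the arm keeps its last pose, push and grip.
It also fails if it takes over 54 s, if anything falls off the work surface, if the arm or the gripper's body presses on something with over 40 N, if the wrist force passes 120 N, or if a joint passes its speed limit or range.

## Working session

There is one attempt and no reset: what is moved stays moved. The work goes in short steps, Python scripts to look and compute and a tool call to move; the robot and the scene stay as the last step left them, time stands still between calls to the robot, and variables do not carry over. Pictures are saved under pics/ and viewed, at most 10 in all, crops included, and the job is handed in when it is done.

Besides the shell and the picture viewer there is one more tool, called by a JSON object that holds its "api" and its "payload", one argument or row to a line. send_rows: Moves the arm, as the interface text tells. Its arguments: {"type":"object","properties":{"steps":{"type":"array","items":{"type":"array","items":{"type":"array","items":{"type":"number"}}}},"grip_force":{"type":"number"}},"required":["steps"]}

```bash
mkdir -p pics; ls; python3 - <<'E'
from plant import robot
import cv2
for n in("top","side"):
    cv2.imwrite(f"pics/{n}0.png",cv2.resize(robot.get_image(n)[:,:,::-1],(800,600),interpolation=cv2.INTER_CUBIC))
    print(robot.camera_info(n))
o=robot.get_obs();print(o)
E
```

```text
pics
{'fx': 432.38118862890883, 'fy': 432.38118862890883, 'cx': 260.0348902044293, 'cy': 197.44852924579584, 'k1': -0.11594547413131079, 'rvec': array([ 2.19540165, -2.19108343,  0.10588808]), 'tvec': array([0.05000388, 0.53091916, 1.26946432])}
{'fx': 423.1629542197204, 'fy': 423.1629542197204, 'cx': 258.0743015687388, 'cy': 182.5059915879571, 'k1': -0.10847743762680227, 'rvec': array([ 0.01662756, -2.58389042,  1.76880633]), 'tvec': array([0.50402358, 0.08214536, 1.19326472])}
{'t': 0.1, 'joint_positions': array([ 1.06240871e+00,  3.00424084e-01,  1.52152123e+00,  9.39757630e-06,
        1.32070097e+00, -6.66005860e-02]), 'qd': array([-2.35679932e-05, -3.10068239e-03, -9.15885860e-04, -1.06796251e-03,
        3.41914423e-03, -1.17556028e-03]), 'joint_efforts': array([ 7.35664962e-04, -5.44376779e+01, -3.62371087e+01, -6.00198837e-05,
        2.97581355e-03,  7.09580831e-05]), 'tool_pos': array([0.23504912, 0.49700101, 0.22147243]), 'orientation': array([-1.53743462e-04,  2.19102621e-01,  9.75701678e-01, -5.03902002e-04]), 'contact_force': array([-0.6121241 ,  0.55600069,  0.26998392]), 'ft_torque': array([-0.00647381,  0.0156458 , -0.06223543]), 'grasp_force': 0.0, 'width': 0.9980025891532713}
```

View pics/top0.png

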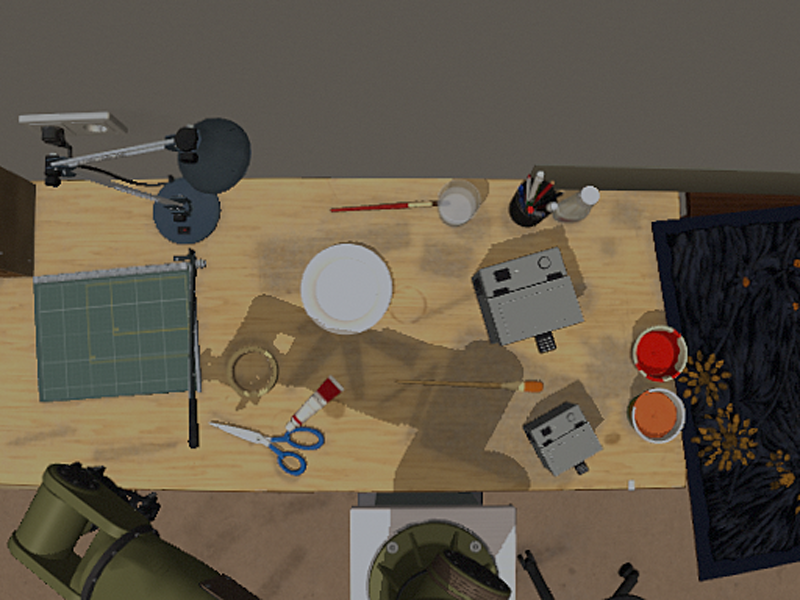

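View pics/side0.png

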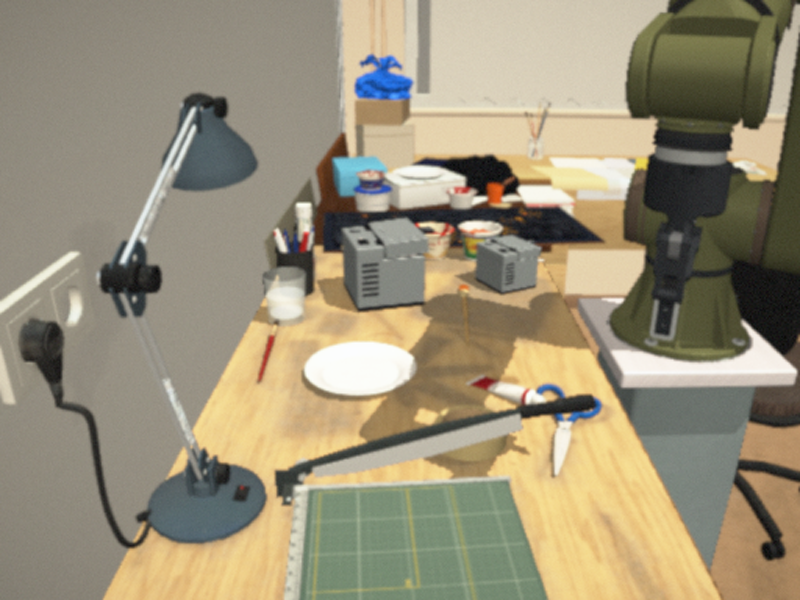

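The top view shows two extractor-like boxes: the larger at about (530,295) with its tab at (545,342), and a smaller one at about (563,438). The task means the larger. The plate is at (347,288). I'll confirm with an enlarged crop.

```bash
cat > h.py <<'E'
import numpy as np,cv2
from plant import robot
from scipy.spatial.transform import Rotation as R
def cam(n):
    c=robot.camera_info(n);K=np.array([[c['fx'],0,c['cx']],[0,c['fy'],c['cy']],[0,0,1]])
    return K,np.array([c['k1'],0,0,0,0.]),np.array(c['rvec']),np.array(c['tvec'])
def proj(n,P):
    K,d,r,t=cam(n);return cv2.projectPoints(np.atleast_2d(np.array(P,float)),r,t,K,d)[0][:,0]
def ray(n,uv):
    K,d,r,t=cam(n);u=cv2.undistortPoints(np.array(uv,float).reshape(-1,1,2),K,d)[:,0]
    M=cv2.Rodrigues(r)[0];return -M.T@t,np.c_[u,np.ones(len(u))]@M
def atz(n,uv,z):
    c,D=ray(n,uv);s=(z-c[2])/D[:,2];return c+s[:,None]*D
def crop(n,x,y,w,h,k,f):
    im=robot.get_image(n)[:,:,::-1][y:y+h,x:x+w];im=cv2.resize(im,None,fx=k,fy=k,interpolation=cv2.INTER_CUBIC)
    cv2.imwrite(f,im);return im
E
python3 - <<'E'
from h import *
a=crop("top",290,145,100,100,6,"pics/_a.png");b=crop("side",210,130,80,80,5,"pics/_b.png")
im=np.zeros((600,1000,3),np.uint8);im[:,:600]=a;im[:400,600:]=b
cv2.imwrite("pics/c1.png",cv2.resize(im,(800,480)))
# plate centroid
g=robot.get_image("top");m=(g.min(2)>150).astype(np.uint8);m[:,:185]=0;m[:,255:]=0;m[:150]=0;m[220:]=0
n,l,s,c=cv2.connectedComponentsWithStats(m);i=1+s[1:,4].argmax();print(s[i],c[i])
print(atz("top",[c[i],(s[i][0],c[i][1]),(s[i][0]+s[i][2],c[i][1]),(c[i][0],s[i][1]),(c[i][0],s[i][1]+s[i][3])],.015))
E
```

```text
[ 193  156   58   57 2476] [221.71082391 183.46930533]
[[0.57283319 0.16584399 0.015     ]
 [0.57261383 0.25197162 0.015     ]
 [0.57310156 0.07809335 0.015     ]
 [0.65607845 0.16660437 0.015     ]
 [0.48435204 0.16515563 0.015     ]]
```

View pics/c1.png

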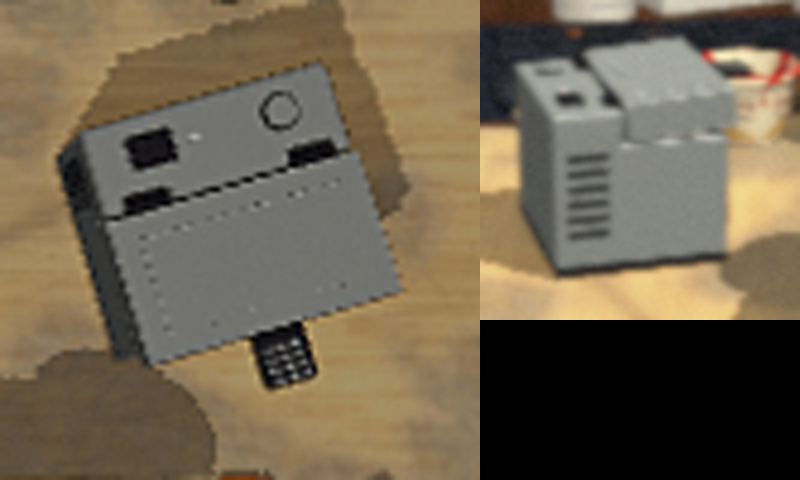

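```bash
cat > fit.py <<'E'
from h import *
from scipy.optimize import least_squares
print(ray("side",[[258,182]])[0],ray("top",[[258,182]])[0])
T=lambda u,v:(290+u/4.8,145+v/4.8)
S=lambda u,v:(210+(u-480)/4,130+v/4)
B=[(.0675,.075,.13),(.0675,-.075,.13)]; bp=[T(84,131),T(322,64)]
SB=[(.0675,.075,0),(-.0675,.075,0),(.0675,.075,.13)];sp=[S(557,270),S(727,258),S(552,82)]
H=[(-.088,.076,.003),(-.088,-.076,.003),(-.121,.016,-.008),(-.121,-.016,-.008),(-.109,0,-.004)]
hp=[T(152,364),T(403,290),T(266,390),T(317,377),T(286,357)]
def w(p,P):return np.array(P)@R.from_euler('z',p[2]).as_matrix().T+[p[0],p[1],0]
def hood(p,P): return np.array(P)@R.from_euler('y',p[3]).as_matrix().T+[.016,0,.134]
def res(p):
    a=proj("top",w(p,B))-bp;b=proj("side",w(p,SB))-sp;c=proj("top",w(p,hood(p,H)))-hp
    return np.r_[a.ravel(),b.ravel(),c.ravel()]
r=least_squares(res,[.55,-.2,.28,.05]);print(r.x,np.round(r.fun.reshape(-1,2),1))
print("hinge",w(r.x,[(.016,0,.134)]),"tab",w(r.x,hood(r.x,[(-.109,0,-.008)])),"pre",w(r.x,[(-.052,0,.012)]))
E
python3 fit.py
```

```text
[0.48698482 1.08989606 0.50954948] [0.43399241 0.07841686 1.3043836 ]
[ 0.5485067  -0.16963676  0.28552398 -0.11753409] [[ 0.6  0. ]
 [ 2.3 -0.8]
 [-0.   2.2]
 [ 0.3  0.5]
 [ 0.   8.2]
 [ 0.5  0.3]
 [ 0.3  0.2]
 [-0.4 -0.2]
 [-0.1 -0.8]
 [ 0.2  1. ]]
hinge [[ 0.56385893 -0.1651302   0.134     ]] tab [[ 0.46089358 -0.19535513  0.11327345]] pre [[ 0.49861196 -0.1842831   0.012     ]]
```

```bash
sed -i 's/S(552,82)/S(553,114)/; s/^r=least.*/r=least_squares(res,[.55,-.2,.28,.05],loss="soft_l1");print(r.x,np.round(r.fun.reshape(-1,2),1))/' fit.py
python3 fit.py; cat >> fit.py <<'E'
for th in(0,.06,.12):
    p=r.x.copy();p[3]=th
    q=least_squares(lambda z:res([*z,th]),p[:3],loss="soft_l1");print(th,q.x,q.cost)
    print(np.round(((proj("side",w([*q.x,th],hood([0,0,0,th],[(-.088,.076,.003),(-.088,-.076,.003),(-.088,.076,-.028),(0,.076,.003)])))-[210,130])*4+[480,0])))
E
python3 fit.py|tail -18
python3 - <<'E'
from h import *
crop("side",245,125,45,45,13,"pics/s2.png")
E
```

```text
[0.48698482 1.08989606 0.50954948] [0.43399241 0.07841686 1.3043836 ]
[ 0.54869896 -0.16738432  0.28901265 -0.05353482] [[-0.3  0.1]
 [ 1.4 -0.9]
 [-0.   2.5]
 [ 0.3  0.7]
 [-0.2  0.4]
 [ 0.2  0.3]
 [ 0.2 -0. ]
 [-0.3  0. ]
 [-0.  -0.6]
 [ 0.1  1.1]]
hinge [[ 0.56403537 -0.16282422  0.134     ]] tab [[ 0.46011606 -0.19372337  0.12017895]] pre [[ 0.49885562 -0.18220463  0.012     ]]
 [-0.  -0.6]
 [ 0.1  1.1]]
hinge [[ 0.56403537 -0.16282422  0.134     ]] tab [[ 0.46011606 -0.19372337  0.12017895]] pre [[ 0.49885562 -0.18220463  0.012     ]]
0 [ 0.54869458 -0.1664558   0.28610952] 4.2029221621857555
[[736.  91.]
 [680.  39.]
 [735. 131.]
 [621. 101.]]
0.06 [ 0.54851145 -0.16551178  0.28225318] 4.545177453630464
[[736.  85.]
 [680.  33.]
 [737. 125.]
 [620. 102.]]
0.12 [ 0.54813923 -0.16468997  0.27768225] 4.965026996304041
[[735.  79.]
 [681.  27.]
 [739. 118.]
 [620. 102.]]
```

View pics/s2.png

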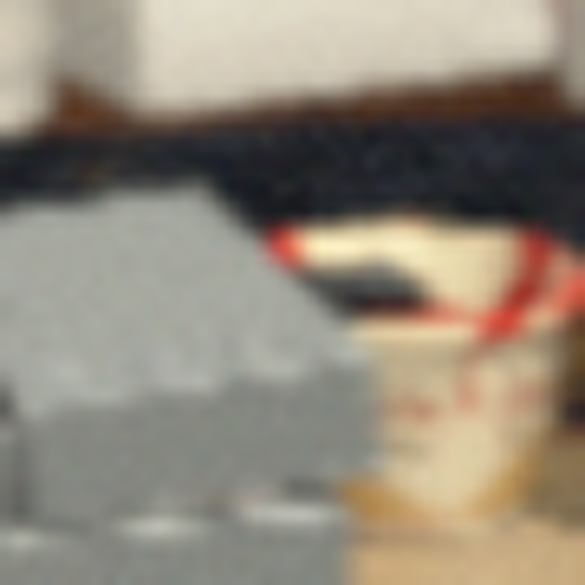

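Far top corner of the hood at crop (205,185), near front corner at (373,360), tab tip just beyond at (425,290): the larger box with the hood nearly shut (theta about 0.02). Pose ≈ (0.5486, −0.166), yaw 0.285. Planning the approach above the tab.

```bash
cat > plan.py <<'E'
from h import *
EX=np.array([.5486,-.166,0]);YW=.285
def ext(p): return R.from_euler('z',YW).apply(p)+EX
def tool(yaw,tilt=0): # tool down, tool x along heading yaw; tilt about tool y
    return R.from_euler('z',yaw)*R.from_euler('x',np.pi)*R.from_euler('y',tilt)
def cur():
    o=robot.get_obs();q=o['orientation'];return np.array(o['tool_pos']),R.from_quat([q[1],q[2],q[3],q[0]])
def rows(p,r,way,dec=2):
    """way: list of (pos,rot,n). prints rows, forward-simulating rounding"""
    out=[]
    for P,Q,n in way:
        for k in range(n,0,-1):
            d=r.inv().apply((P-p)/k)*100; rv=np.degrees((r.inv()*Q).as_rotvec())/k
            d=np.round(d,dec);rv=np.round(rv,1);out.append([*d.tolist(),*rv.tolist()])
            p=p+r.apply(d/100); r=r*R.from_rotvec(np.radians(rv))
    for i,x in enumerate(out): print(x, "" if (i+1)%5 else "\n")
    return p,r
E
python3 - <<'E'
from plan import *
p,r=cur(); t=ext([-.093,0,.128+.006]);print(t,p,r.as_matrix()[:,0])
# long way: pick turn sign about tool z explicitly
q=tool(YW); print(np.degrees((r.inv()*q).as_rotvec()))
rows(p,r,[(t+[0,0,.06],q,15)],1)
E
```

```text
[ 0.45935147 -0.19214764  0.134     ] [0.23510453 0.49713935 0.22179971] [-9.03995314e-01  4.27542360e-01  5.30076676e-05]
[-1.25295880e-02  2.19112144e-02  1.38359009e+02]
[-3.3, -3.5, 0.2, -0.0, 0.0, 9.2] 
[-3.8, -2.9, 0.2, -0.0, 0.0, 9.2] 
[-4.3, -2.3, 0.2, -0.0, 0.0, 9.2] 
[-4.6, -1.6, 0.2, -0.0, 0.0, 9.2] 
[-4.8, -0.8, 0.2, -0.0, 0.0, 9.2] 

[-4.8, -0.1, 0.2, -0.0, 0.0, 9.2] 
[-4.8, 0.7, 0.2, -0.0, 0.0, 9.2] 
[-4.6, 1.5, 0.2, 0.0, 0.0, 9.2] 
[-4.3, 2.2, 0.2, 0.0, 0.0, 9.3] 
[-3.9, 2.9, 0.2, 0.0, 0.0, 9.2] 

[-3.4, 3.4, 0.2, 0.0, 0.0, 9.3] 
[-2.8, 3.9, 0.1, 0.0, 0.0, 9.2] 
[-2.1, 4.3, 0.2, 0.0, 0.0, 9.3] 
[-1.4, 4.6, 0.1, 0.0, 0.0, 9.2] 
[-0.6, 4.9, 0.2, 0.0, 0.0, 9.3]
```

{"api": "send_rows", "payload": {
  "steps": [
    [[-3.3, -3.5, 0.2, 0, 0, 9.2, 0.4], [-3.8, -2.9, 0.2, 0, 0, 9.2, 0.4], [-4.3, -2.3, 0.2, 0, 0, 9.2, 0.4], [-4.6, -1.6, 0.2, 0, 0, 9.2, 0.4], [-4.8, -0.8, 0.2, 0, 0, 9.2, 0.4]]
  ],
  "grip_force": 25
}}

```text
t: 0.92
tool_pos: [0.3106, 0.2657, 0.212]
orientation: [0.0, 0.585, 0.811, 0.0]
contact_force: [0.2, 0.5, -0.4]
width: 0.701
grasp_force: 0.0
```

{"api": "send_rows", "payload": {
  "steps": [
    [[-4.8, -0.1, 0.2, 0, 0, 9.2, 0.4], [-4.8, 0.7, 0.2, 0, 0, 9.2, 0.4], [-4.6, 1.5, 0.2, 0, 0, 9.2, 0.4], [-4.3, 2.2, 0.2, 0, 0, 9.3, 0.4], [-3.9, 2.9, 0.2, 0, 0, 9.2, 0.4]]
  ]
}}

```text
t: 1.55
tool_pos: [0.3856, 0.0357, 0.2021]
orientation: [0.0, 0.856, 0.517, 0.0]
contact_force: [1.5, 1.0, -0.3]
width: 0.701
grasp_force: 0.0
```

{"api": "send_rows", "payload": {
  "steps": [
    [[-3.4, 3.4, 0.2, 0, 0, 9.3, 0.4], [-2.8, 3.9, 0.1, 0, 0, 9.2, 0.4], [-2.1, 4.3, 0.2, 0, 0, 9.3, 0.4], [-1.4, 4.6, 0.1, 0, 0, 9.2, 0.4], [-0.6, 4.9, 0.2, 0, 0, 9.3, 0.4]]
  ]
}}

```text
t: 2.17
tool_pos: [0.46, -0.1941, 0.194]
orientation: [0.0, 0.99, 0.139, 0.0]
contact_force: [-0.6, 0.3, 0.3]
width: 0.7
grasp_force: 0.0
```

```bash
python3 - <<'E'
from plan import *
p,r=cur(); t=ext([-.093,0,.128+.006]);print(t-p,(r.inv()*tool(YW)).as_rotvec(),robot.get_obs()['width'],robot.get_obs()['t'])
crop("top",290,145,100,100,6,"pics/t3.png")
rows(p,r,[(t,tool(YW),4)],1)
E
```

```text
[-0.00069113  0.00191266 -0.06004264] [ 0.00022601 -0.00031197 -0.00622483] 0.7002690052732251 2.175
[-0.0, -0.1, 1.5, 0.0, -0.0, -0.1] 
[-0.0, -0.0, 1.5, 0.0, -0.0, -0.1] 
[-0.0, -0.1, 1.5, 0.0, -0.0, -0.1] 
[-0.0, -0.0, 1.5, 0.0, -0.0, -0.1]
```

View pics/t3.png

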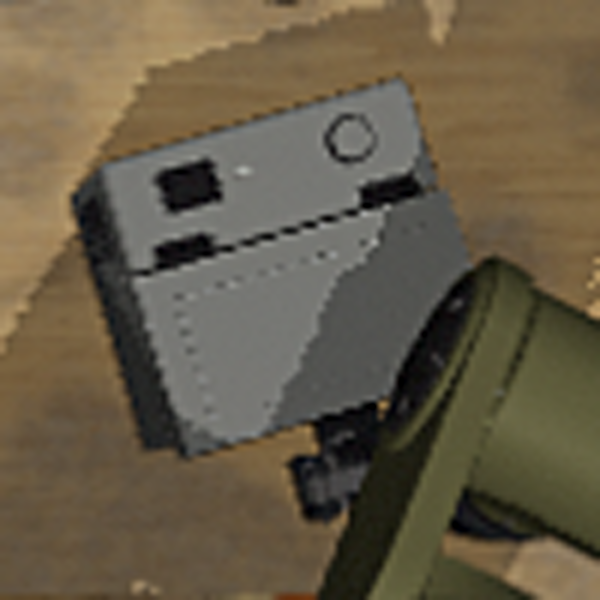

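The picture shows the tool over the front rim's middle, tab at about (345,420), mostly hidden by the wrist. I'll go down and close.

{"api": "send_rows", "payload": {
  "steps": [
    [[0, -0.1, 1.5, 0, 0, -0.1, 0.4], [0, 0, 1.5, 0, 0, -0.1, 0.4], [0, -0.1, 1.5, 0, 0, -0.1, 0.4], [0, 0, 1.5, 0, 0, -0.1, 0.4], [0, 0, 0, 0, 0, 0, 0.4]]
  ]
}}

```text
t: 2.85
tool_pos: [0.4587, -0.19, 0.1328]
orientation: [-0.001, 0.989, 0.145, -0.001]
contact_force: [0.5, 0.8, 0.7]
width: 0.699
grasp_force: 0.0
```

{"api": "send_rows", "payload": {
  "steps": [
    [[0, 0, 0, 0, 0, 0, -1], [0, 0, 0, 0, 0, 0, -1], [0, 0, 0, 0, 0, 0, -1], [0, 0, 0, 0, 0, 0, -1], [0, 0, 0, 0, 0, 0, -1]]
  ]
}}

```text
t: 3.48
tool_pos: [0.4592, -0.1905, 0.1341]
orientation: [0.0, 0.989, 0.145, 0.0]
contact_force: [-0.0, -1.3, 0.6]
width: -0.003
grasp_force: 0.0
```

```bash
python3 - <<'E'
from plan import *
o=robot.get_obs();print(o['width']*.085,o['grasp_force'],o['contact_force'],o['tool_pos'])
crop("side",210,110,110,80,7,"pics/s4.png")
E
```

```text
-0.00025023337856646245 0.0 [-3.13885324e-04 -1.30046852e+00  6.42428132e-01] [ 0.45920873 -0.19049724  0.13407465]
```

View pics/s4.png

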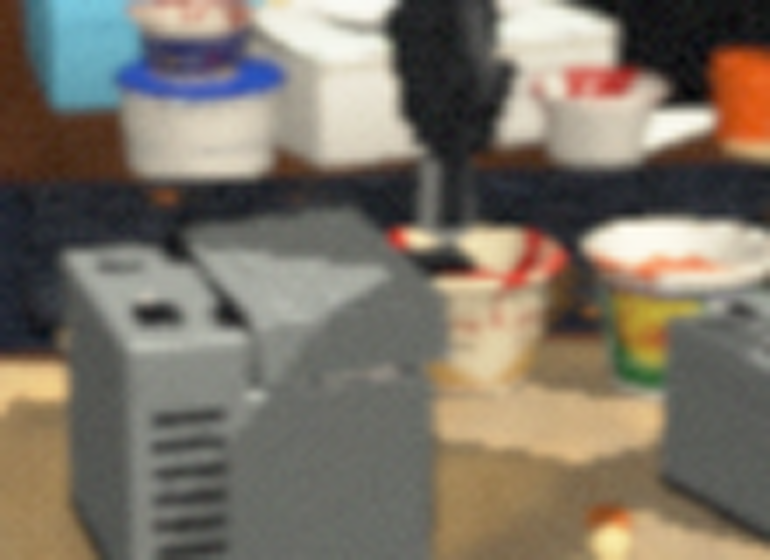

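```bash
python3 - <<'E'
from plan import *
p,r=cur()
f=lambda P:np.round((proj("side",P)-[210,110])*7)
print([f(p+[0,0,z])[0] for z in(0,-.006,-.025)], f(ext([-.093,0,.126])),f(ext([-.105,.016,.126])),f(ext([-.072,.076,.137])),f(ext([-.072,-.076,.137])))
E
```

```text
[array([442., 256.]), array([442., 269.]), array([441., 309.])] [[441. 272.]] [[478. 280.]] [[448. 300.]] [[351. 208.]]
```

```bash
python3 - <<'E'
from plan import *
a=cv2.cvtColor(cv2.resize(cv2.imread("pics/side0.png"),(512,384),interpolation=cv2.INTER_AREA),cv2.COLOR_BGR2GRAY).astype(int)
b=cv2.cvtColor(robot.get_image("side"),cv2.COLOR_RGB2GRAY).astype(int)
print(list(range(264,290)))
for y in range(128,162): print(y,' '.join(f"{v:3d}" for v in b[y,264:290]),'|',''.join('#' if abs(d)>25 else '.' for d in (b-a)[y,264:290]))
E
```

```text
[264, 265, 266, 267, 268, 269, 270, 271, 272, 273, 274, 275, 276, 277, 278, 279, 280, 281, 282, 283, 284, 285, 286, 287, 288, 289]
128 212 212 209 190 143  75  32  34  37  36  32  33  37  38  36  37  81 149 198 205 208 203 196 177 150 151 | ....##############........
129 211 209 209 198 160  86  42  34  30  32  32  35  40  36  35  42  82 142 182 188 181 182 170 149 144 151 | ....##############........
130 208 206 208 197 169 113  79  49  30  29  34  34  38  40  33  45  80 120 141 140 127 118 112 105 126 149 | ....##############........
131 197 192 192 186 173 154 118  68  37  31  32  31  36  35  34  43  63  77  88  85  75  69  63  74 108 136 | ......###########.........
132 160 142 143 135 122 114  98  77  56  37  31  32  44  51  52  52  56  57  62  55  56  53  55  65  87 115 | .......######.............
133  97  87  83  81  67  75  92 102  85  50  33  41  44  55  54  53  51  51  55  52  50  48  49  53  63  79 | ......##..................
134  58  53  52  54  53  63  97 115  92  52  40  41  49  53  47  43  43  50  46  42  42  42  43  42  46  51 | ......###.................
135  48  4
[... 2988 characters left out ...]
...............
157 107 107 105 103 108 106 108 107 108 118 145 168 173 176 185 197 202 203 201 191 179 166 153 113  73  58 | ####.####.................
158 106 103 104 106 105 108 104 107 106 122 146 173 180 187 199 205 208 207 201 191 173 157 135 107  89  85 | #########.................
159 106 107 104 105 109 105 105 105 108 122 143 158 169 180 194 206 209 207 204 189 172 149 131 113 111 110 | #.##.####.................
160 107 109 105 105 108 109 105 105 114 132 161 176 187 193 200 208 210 204 201 189 168 146 128 123 117 122 | #.##.###..................
161 111 109 108 103 105 108 113 120 125 140 167 187 197 202 205 208 206 207 195 177 155 137 125 120 115 120 | ##........................
```

```bash
python3 - <<'E'
from plan import *
p,r=cur()
im=cv2.resize(robot.get_image("top")[150:240,300:390,::-1],None,fx=6.5,fy=6.5,interpolation=cv2.INTER_CUBIC)
def mk(im,P,c):
    for q in P: cv2.circle(im,tuple(int(v) for v in (proj("top",q)[0]-[300,150])*6.5+3),3,c,1)
mk(im,[p,p+[0,0,-.025],p+[0,0,.054]],(0,0,255))
cv2.imwrite("pics/t5.png",im)
t=np.array([.46,-.1941,.194]);print((proj("top",[t,t+tool(YW).apply([0,.03,.006]),t+tool(YW).apply([0,-.03,.006]),t+[0,0,.1]])-[290,145])*6)
E
```

```text
[[395.57610883 449.29134485]
 [456.95706123 430.1695745 ]
 [327.13984528 469.1356057 ]
 [456.69601129 443.2721477 ]]
```

View pics/t5.png

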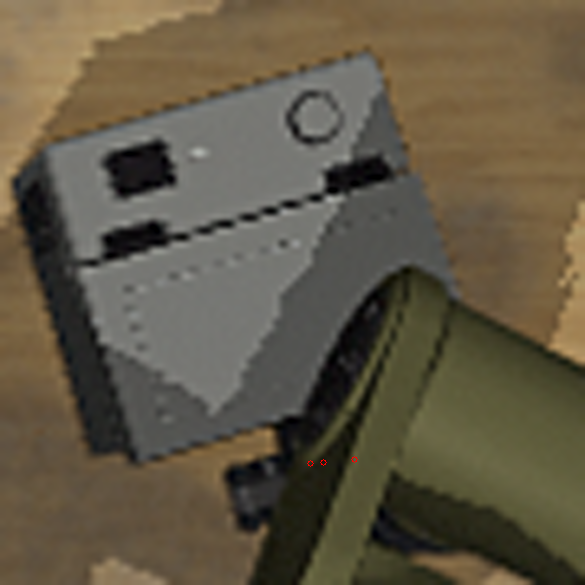

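The tool is centred over the tab in plan, but the side diff shows the shut tips ending just above it. So I'll open, go lower and look at the diff again.

{"api": "send_rows", "payload": {
  "steps": [
    [[0, 0, 0, 0, 0, 0, 0.6], [0, 0, 0, 0, 0, 0, 0.6], [0, 0, 0, 0, 0, 0, 0.6], [0.2, 0, 0.8, 0, 0, 0, 0.6], [0, 0, 0.7, 0, 0, 0, 0.6]]
  ]
}}

```text
t: 4.25
tool_pos: [0.4611, -0.1898, 0.1183]
orientation: [-0.0, 0.989, 0.145, -0.0]
contact_force: [-0.2, -0.4, 0.8]
width: 0.801
grasp_force: 0.0
```

```bash
python3 - <<'E'
from plan import *
o=robot.get_obs();print(o['tool_pos'],o['contact_force'],o['width'],o['joint_positions'])
crop("side",230,90,90,80,8,"pics/s6.png")
E
```

```text
[ 0.46105412 -0.18980755  0.11825247] [-0.20343211 -0.44600584  0.78163013] 0.8010411594023991 [-4.63994019e-01  3.02772620e-01  1.77693822e+00 -3.20344069e-05
  1.06225164e+00  8.15503606e-01]
```

View pics/s6.png

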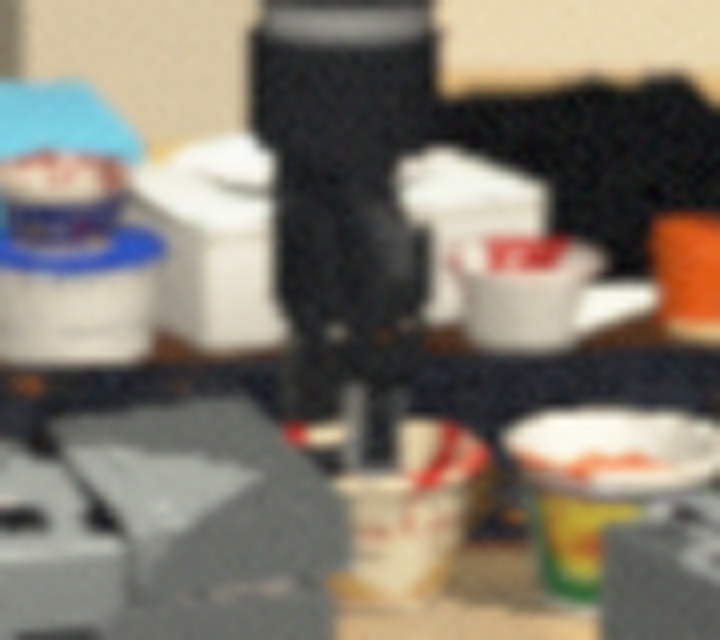

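```bash
python3 - <<'E'
from plan import *
p,r=cur()
for dz in(-.03,-.02,-.01,0,.01,.02): print(dz,[((proj("side",p+r.apply([0,s,dz]))[0]-[230,90])*8).round() for s in(-.034,0,.034)])
print(((proj("side",[ext([-.105,.016,.126]),ext([-.105,-.016,.126])])-[230,90])*8))
E
```

```text
-0.03 [array([369., 443.]), array([342., 420.]), array([316., 398.])]
-0.02 [array([368., 469.]), array([341., 445.]), array([316., 422.])]
-0.01 [array([368., 494.]), array([341., 469.]), array([316., 446.])]
0 [array([368., 518.]), array([341., 494.]), array([315., 470.])]
0.01 [array([368., 543.]), array([341., 518.]), array([315., 494.])]
0.02 [array([367., 568.]), array([341., 542.]), array([315., 517.])]
[[385.89547209 479.52959405]
 [361.04783771 457.19972663]]
```

The side view shows the near finger ending at about (375,470), level with the tab and about 30 mm higher than the nominal geometry says. So I go by the picture and lower in small steps, watching the force.

{"api": "send_rows", "payload": {
  "steps": [
    [[0, 0, 0.4, 0, 0, 0, 0.6], [0, 0, 0.4, 0, 0, 0, 0.6], [0, 0, 0.4, 0, 0, 0, 0.6], [0, 0, 0.3, 0, 0, 0, 0.6], [0, 0, 0, 0, 0, 0, 0.6]]
  ]
}}

```text
t: 4.92
tool_pos: [0.461, -0.1899, 0.1038]
orientation: [-0.0, 0.989, 0.145, -0.0]
contact_force: [0.4, 0.1, 0.7]
width: 0.801
grasp_force: 0.0
```

{"api": "send_rows", "payload": {
  "steps": [
    [[0, 0, 0, 0, 0, 0, -0.5], [0, 0, 0, 0, 0, 0, -0.5], [0, 0, 0, 0, 0, 0, -0.5], [0, 0, 0, 0, 0, 0, -0.5], [0, 0, 0, 0, 0, 0, -0.5]]
  ]
}}

```text
t: 5.55
tool_pos: [0.461, -0.1897, 0.1039]
orientation: [-0.0, 0.989, 0.145, -0.0]
contact_force: [-1.0, 5.2, 0.5]
width: 0.365
grasp_force: 27.6
```

```bash
python3 - <<'E'
from plan import *
o=robot.get_obs();print(o)
b=cv2.cvtColor(robot.get_image("side"),cv2.COLOR_RGB2GRAY).astype(int)
for y in range(132,166): print(y,' '.join(f"{v:3d}" for v in b[y,264:290]))
E
```

```text
{'t': 5.55, 'joint_positions': array([-4.63923749e-01,  3.23022880e-01,  1.78849961e+00,  2.97064519e-04,
        1.03042354e+00,  8.15425089e-01]), 'qd': array([ 7.85974330e-04,  6.20785033e-04,  4.28696776e-04, -6.71532439e-05,
        1.73571748e-04, -1.07668601e-03]), 'joint_efforts': array([ -2.11514443, -50.42601585, -32.27134824,  -0.86716969,
        -0.634719  ,  -0.11698815]), 'tool_pos': array([ 0.46102677, -0.18967447,  0.10394096]), 'orientation': array([-2.05580587e-04,  9.89412144e-01,  1.45132911e-01, -7.19373808e-05]), 'contact_force': array([-1.02025932,  5.20198349,  0.4521513 ]), 'ft_torque': array([ 0.7544855 ,  0.06882702, -0.10699952]), 'grasp_force': 27.57105588912964, 'width': 0.36496860014353416}
132 129  71  38  31  34  36  37  37  37  35  32  35  34  42  49  52  47  42  34  51  52  56  58  59  87 119
133  84  50  35  33  37  33  34  40  39  37  32  32  35  34  35  44  38  40  42  49  52  53  51  55  61  79
134  49  33  36  34  33  32  40  42  38  33  31  33  31  35  35  39  34  35  32  43  41  45  42  40  44  51
135  47  32  35  38  30  35  40  32  38  35 
[... 2603 characters left out ...]
 182 197 208 210 208 205 194 173 148 129 117 112 111
160 106 108 105 105 104 105 106 109 111 128 155 178 188 192 204 209 212 209 201 190 166 146 129 123 123 121
161 108 107 107 105 107 105 110 116 123 138 166 188 200 204 207 210 211 207 196 178 157 139 125 122 120 122
162 122 121 111 100  98  93 107 122 135 148 162 183 195 202 208 209 209 201 186 165 148 131 118 116 119 119
163 135 132 120 106 105 106 110 123 135 143 153 165 180 191 202 205 201 187 173 161 146 129 118 115 118 117
164 121 119 116 115 112 110 111 121 134 144 149 159 168 175 188 196 190 181 171 164 155 139 131 123 119 114
165 107 106 110 110 111 110 111 115 131 149 155 160 168 170 176 186 191 191 182 164 162 167 165 153 137 133
```

The tab is held (opening 31 mm, matching the tab's 32 mm). Computing the arc.

```bash
python3 - <<'E'
import numpy as np
rel=lambda t:np.array([-.109*np.cos(t)-.008*np.sin(t),.109*np.sin(t)-.008*np.cos(t)])
th=np.r_[.03,.08,.16,.26,.37,.48,np.linspace(.48,2.12,16)[1:]]
acc=rel(.03)*100
for i in range(1,len(th)):
    d=np.round(rel(th[i])*100-acc,2);acc=acc+d;print(round(th[i],2),d[0],0,-d[1],"" if i%5 else "\n")
E
```

```text
0.08 -0.01 0 -0.55 
0.16 0.04 0 -0.87 
0.26 0.15 0 -1.08 
0.37 0.29 0 -1.17 
0.48 0.41 0 -1.13 

0.59 0.53 0 -1.07 
0.7 0.65 0 -1.0 
0.81 0.75 0 -0.93 
0.92 0.85 0 -0.84 
1.03 0.93 0 -0.74 

1.14 1.01 0 -0.64 
1.25 1.08 0 -0.52 
1.35 1.12 0 -0.41 
1.46 1.16 0 -0.28 
1.57 1.19 0 -0.14 

1.68 1.19 0 -0.02 
1.79 1.19 0 0.11 
1.9 1.17 0 0.24 
2.01 1.14 0 0.36 
2.12 1.09 0 0.49
```

{"api": "send_rows", "payload": {
  "steps": [
    [[0, 0, -0.55, 0, 0, 0, -0.5], [0.05, 0, -0.85, 0, 0, 0, -0.5], [0.15, 0, -1.1, 0, 0, 0, -0.5], [0.3, 0, -1.15, 0, 0, 0, -0.5], [0.4, 0, -1.15, 0, 0, 0, -0.5]]
  ]
}}

```text
t: 6.22
tool_pos: [0.4698, -0.187, 0.1523]
orientation: [-0.0, 0.989, 0.145, -0.0]
contact_force: [4.6, 5.4, -6.2]
width: 0.37
grasp_force: 27.4
```

```bash
python3 - <<'E'
from plan import *
o=robot.get_obs();print(o['contact_force'],o['width'],o['grasp_force'],o['ft_torque'])
crop("side",210,90,100,80,8,"pics/s7.png")
E
```

```text
[ 4.61944951  5.37144682 -6.17282101] 0.36959945167775 27.41720348596573 [ 0.63812082 -0.53219404 -0.07721126]
```

View pics/s7.png

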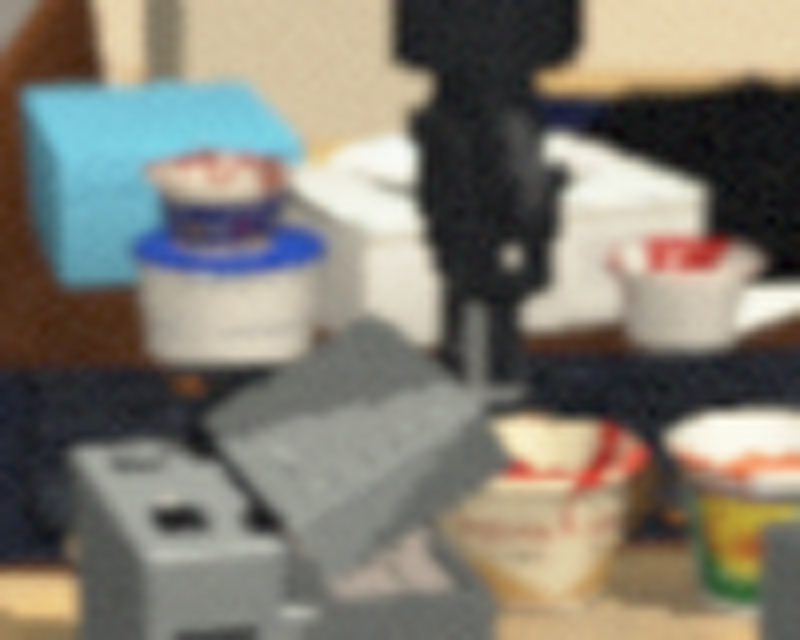

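The hood is lifting with the tab between the pads (fingertips at about (485,390)), and the filters are showing below. I'll continue the arc.

{"api": "send_rows", "payload": {
  "steps": [
    [[0.55, 0, -1.05, 0, 0, 0, -0.5], [0.65, 0, -1.0, 0, 0, 0, -0.5], [0.75, 0, -0.95, 0, 0, 0, -0.5], [0.85, 0, -0.85, 0, 0, 0, -0.5], [0.95, 0, -0.75, 0, 0, 0, -0.5]]
  ]
}}

```text
t: 6.9
tool_pos: [0.5061, -0.1764, 0.1984]
orientation: [-0.0, 0.989, 0.145, -0.0]
contact_force: [0.6, 3.6, -9.3]
width: 0.366
grasp_force: 26.9
```

{"api": "send_rows", "payload": {
  "steps": [
    [[1.0, 0, -0.65, 0, 0, 0, -0.5], [1.1, 0, -0.5, 0, 0, 0, -0.5], [1.1, 0, -0.4, 0, 0, 0, -0.5], [1.15, 0, -0.3, 0, 0, 0, -0.5], [1.2, 0, -0.15, 0, 0, 0, -0.5]]
  ]
}}

```text
t: 7.52
tool_pos: [0.5596, -0.1606, 0.2182]
orientation: [0.0, 0.989, 0.145, 0.0]
contact_force: [-3.0, -0.6, -4.8]
width: 0.369
grasp_force: 26.4
```

{"api": "send_rows", "payload": {
  "steps": [
    [[1.2, 0, 0, 0, 0, 0, -0.5], [1.2, 0, 0.1, 0, 0, 0, -0.5], [1.15, 0, 0.25, 0, 0, 0, -0.5], [1.15, 0, 0.35, 0, 0, 0, -0.5], [1.1, 0, 0.5, 0, 0, 0, -0.5]]
  ]
}}

```text
t: 8.15
tool_pos: [0.6155, -0.1441, 0.2063]
orientation: [0.001, 0.989, 0.145, 0.001]
contact_force: [0.3, -4.9, 3.8]
width: 0.37
grasp_force: 27.3
```

{"api": "send_rows", "payload": {
  "steps": [
    [[0.4, 0, 0.25, 0, 0, 0, -0.5], [0, 0, 0, 0, 0, 0, 0], [0, 0, 0, 0, 0, 0, 0.4], [0, 0, -2, 0, 0, 0, 0.4], [0, 0, -4, 0, 0, 0, 0.4]]
  ]
}}

```text
t: 8.78
tool_pos: [0.6176, -0.1425, 0.2626]
orientation: [-0.001, 0.989, 0.145, -0.002]
contact_force: [0.1, -0.7, 0.5]
width: 0.697
grasp_force: 0.0
```

```bash
python3 - <<'E'
from plan import *
p,r=cur();print(p,robot.get_obs()['contact_force'])
# next hover 12cm front then find things in top image later
t=ext([-.12,0,.30]);rows(p,r,[(t,tool(YW),5)],1)
# relate: pull-tab corners predicted in top view
print(proj("top",[ext(v) for v in [(-.052,.015,.124),(-.052,-.015,.124),(-.059,.063,.098),(-.059,-.063,.098)]]))
E
```

```text
[ 0.61760317 -0.14245214  0.26255156] [ 0.08907629 -0.72191247  0.47898065]
[-3.9, 0.0, -0.7, -0.0, 0.0, 0.1] 
[-3.8, 0.1, -0.7, -0.0, 0.0, 0.1] 
[-3.9, 0.0, -0.8, -0.0, 0.1, 0.1] 
[-3.8, 0.1, -0.8, -0.1, 0.0, 0.0] 
[-3.9, 0.1, -0.7, -0.0, 0.1, 0.1] 

[[339.67075948 207.96885951]
 [349.93037292 204.92926024]
 [322.31801035 215.6154512 ]
 [364.51689196 203.09566967]]
```

{"api": "send_rows", "payload": {
  "steps": [
    [[-3.9, 0, -0.7, 0, 0, 0, 0.4], [-3.8, -2, -0.7, 0, 0, 0, 0.4], [-3.8, -5, -0.7, 0, 0, 0, 0.4], [-3.0, -6, 0, 0, 0, 0, 0.4], [0, -6, 0, 0, 0, 0, 0.4]]
  ]
}}

```text
t: 9.4
tool_pos: [0.4265, -0.0053, 0.2847]
orientation: [-0.0, 0.99, 0.144, 0.001]
contact_force: [0.8, 0.2, 1.3]
width: 0.7
grasp_force: 0.0
```

```bash
python3 - <<'E'
from plan import *
p,r=cur();print(p,robot.get_obs()['t'])
a=crop("top",300,150,80,80,7,"pics/_a.png");b=crop("side",210,90,60,140,4,"pics/_b.png")
im=np.zeros((560,800,3),np.uint8);im[:,:560]=a;im[:,560:]=b
cv2.imwrite("pics/c8.png",im)
print((proj("top",[ext(v) for v in [(-.052,.015,.124),(-.052,-.015,.124),(-.059,.063,.098),(-.059,-.063,.098),(-.045,.063,.098)]])-[300,150])*7)
E
```

```text
[ 0.42654987 -0.00531154  0.28474364] 9.4
[[277.69531635 405.78201658]
 [349.51261041 384.50482168]
 [156.22607248 459.30815839]
 [451.61824369 371.6696877 ]
 [146.20884162 425.80444067]]
```

View pics/c8.png

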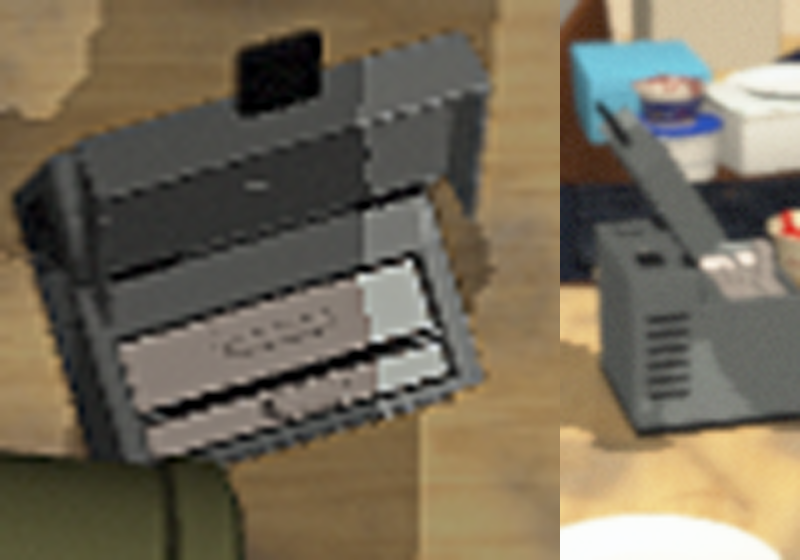

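The hood is wide open (tab at (280,72), far behind the hinge). The thin pre-filter strip is in front, from (148,440) to (450,365), with its pull tab at about (310,395), matching the prediction (278–350, 385–406). The thick cartridge lies behind it. Planning the descent.

```bash
python3 - <<'E'
from plan import *
p,r=cur();h=ext([-.052,0,.15]);print(h)
rows(p,r,[(h+[0,0,.07],tool(YW),5),(h+[0,0,-.03],tool(YW),5)],1)
E
```

```text
[ 0.49869759 -0.18062019  0.15      ]
[0.3, 3.8, 1.3, -0.0, -0.0, 0.1] 
[0.4, 3.8, 1.3, -0.0, -0.0, 0.1] 
[0.3, 3.8, 1.3, -0.0, -0.0, 0.1] 
[0.4, 3.9, 1.3, -0.0, -0.0, 0.1] 
[0.3, 3.8, 1.3, -0.0, -0.1, 0.2] 

[0.0, 0.0, 2.0, -0.0, 0.0, -0.0] 
[0.0, 0.0, 2.0, -0.0, 0.0, -0.0] 
[0.0, 0.0, 2.0, -0.0, 0.0, -0.0] 
[0.0, 0.0, 2.0, -0.0, 0.0, -0.0] 
[0.0, 0.0, 2.0, -0.0, 0.0, -0.0]
```

{"api": "send_rows", "payload": {
  "steps": [
    [[0.3, 3.8, 1.3, 0, 0, 0.1, 0.2], [0.4, 3.8, 1.3, 0, 0, 0.1, 0.2], [0.3, 3.8, 1.3, 0, 0, 0.1, 0.2], [0.4, 3.9, 1.3, 0, 0, 0.1, 0.2], [0.3, 3.8, 1.3, 0, 0, 0.1, 0.2]]
  ],
  "grip_force": 50
}}

```text
t: 10.12
tool_pos: [0.4993, -0.1862, 0.2188]
orientation: [-0.0, 0.99, 0.141, 0.0]
contact_force: [0.3, 0.5, -0.1]
width: 0.599
grasp_force: 0.0
```

{"api": "send_rows", "payload": {
  "steps": [
    [[0, 0, 2, 0, 0, 0, 0.2], [0, 0, 2, 0, 0, 0, 0.2], [0, 0, 2, 0, 0, 0, 0.2], [0, 0, 2, 0, 0, 0, 0.2], [0, 0, 1, 0, 0, 0, 0.2]]
  ]
}}

```text
t: 10.75
tool_pos: [0.4986, -0.1847, 0.1283]
orientation: [-0.0, 0.99, 0.141, -0.001]
contact_force: [-0.5, 0.0, 0.9]
width: 0.601
grasp_force: 0.0
```

```bash
python3 - <<'E'
from plan import *
p,r=cur();h=ext([-.052,0,.15]);o=robot.get_obs();print(p,r.inv().apply(h-p)*1000,np.degrees((r.inv()*tool(YW)).as_rotvec()),o['contact_force'],o['t'],o['width'])
b=cv2.cvtColor(robot.get_image("side"),cv2.COLOR_RGB2GRAY).astype(int)
w=o['width']*.0425
for s in(-w,-w-.01): print([(d,proj("side",p+r.apply([0,s,d]))[0].round(1).tolist()) for d in(-.03,-.02,-.01,0)])
print(proj("side",[ext((-.052,s,z)) for s in(.015,-.015) for z in(.098,.124)]).round(1).tolist())
print(list(range(250,276)))
for y in range(126,170): print(y,' '.join(f"{v:3d}" for v in b[y,250:276]))
E
```

```text
[ 0.49858475 -0.18470304  0.12829309] [  1.22341118  -3.91239228 -21.70411938] [-0.05931694  0.05760969 -0.16130024] [-0.45339247  0.0219149   0.86779069] 10.75 0.6006074515334808
[(-0.03, [262.8, 141.7]), (-0.02, [262.8, 144.8]), (-0.01, [262.8, 147.9]), (0, [262.8, 151.1])]
[(-0.03, [263.7, 142.5]), (-0.02, [263.7, 145.7]), (-0.01, [263.7, 148.8]), (0, [263.7, 152.0])]
[[261.8, 159.8], [261.9, 151.8], [259.3, 157.0], [259.2, 149.1]]
[250, 251, 252, 253, 254, 255, 256, 257, 258, 259, 260, 261, 262, 263, 264, 265, 266, 267, 268, 269, 270, 271, 272, 273, 274, 275]
126 153 147 125  80  40  33  37  38  35  42  41  39  38  37  41  39  40  38  41  84 158 206 217 216 216 212
127 152 150 140 107  61  35  37  37  33  34  43  41  39  50  73  76  52  40  40  83 157 203 213 213 213 211
128 149 150 146 116  63  38  33  40  37  38  40  40  40  71 121 127  77  39  39  81 152 198 211 210 209 209
129 143 150 146 125  77  42  36  36  35  36  38  35  47  99 142 145  85  42  37  77 149 196 207 207 206 205
130 131 137 145 137 106  65  38  38  36  32  36  37  66 117 158 142  77  40  36  78 148 188 197 19
[... 3521 characters left out ...]
 151 149 140 121 107 101 106 115 126 133 144 152 163
164 110 125 137 148 146 142 140 137 134 128 119 118 119 116 122 119 115 114 109 113 110 121 130 143 150 155
165 106 110 117 123 122 119 119 116 116 115 111 106 107 106 110 108 109 108 109 107 109 118 135 148 153 159
166 106 109 110 108 106 110 110 110 110 109 106 106 107 107 107 106 107 106 106 107 107 113 128 145 151 155
167 110 106 108 106 106 107 111 105 109 105 107 108 108 109 110 107 110 106 108 106 109 123 148 164 169 171
168 106 106 106 106 106 105 107 107 109 104 106 104 108 107 107 105 106 107 106 106 110 123 152 170 175 179
169 107 105 106 104 107 107 104 106 107 107 111 108 107 105 105 107 108 103 103 107 111 124 152 173 178 178
```

{"api": "send_rows", "payload": {
  "steps": [
    [[0.1, -0.5, 0, 0, 0, -0.1, 0.2], [0, 0, 1.0, 0, 0, 0, 0.2], [0, 0, 1.0, 0, 0, 0, 0.2], [0, 0, 0.8, 0, 0, 0, 0.2], [0, 0, 0.6, 0, 0, 0, 0.2]]
  ]
}}

```text
t: 11.42
tool_pos: [0.4984, -0.1794, 0.0947]
orientation: [-0.0, 0.99, 0.142, -0.0]
contact_force: [-0.3, -0.2, 0.3]
width: 0.597
grasp_force: 0.0
```

{"api": "send_rows", "payload": {
  "steps": [
    [[0, 0, 0, 0, 0, 0, 0.2], [0, 0, 0, 0, 0, 0, -0.5], [0, 0, 0, 0, 0, 0, -0.5], [0, 0, 0, 0, 0, 0, -0.5], [0, 0, 0, 0, 0, 0, -0.5]]
  ]
}}

```text
t: 12.05
tool_pos: [0.4987, -0.1794, 0.0957]
orientation: [0.0, 0.99, 0.142, 0.0]
contact_force: [-0.5, 2.6, 3.8]
width: 0.337
grasp_force: 49.6
```

```bash
python3 - <<'E'
from plan import *
p,r=cur();h=ext([-.052,0,.15]);o=robot.get_obs();print(p,r.inv().apply(h-p)*1000,np.degrees((r.inv()*tool(YW)).as_rotvec()),o['contact_force'],o['ft_torque'],o['t'],o['width'],o['grasp_force'])
b=cv2.cvtColor(robot.get_image("side"),cv2.COLOR_RGB2GRAY).astype(int)
print(list(range(254,274)))
for y in range(140,168): print(y,' '.join(f"{v:3d}" for v in b[y,254:274]))
E
```

```text
[ 0.49865797 -0.17943578  0.0957157 ] [ -0.2693289    1.16525398 -54.28406072] [ 0.01823961 -0.02617819 -0.04177144] [-0.50196167  2.62361326  3.84336945] [ 0.14188218  0.01343078 -0.04933882] 12.05 0.33687899650900055 49.579312205314636
[254, 255, 256, 257, 258, 259, 260, 261, 262, 263, 264, 265, 266, 267, 268, 269, 270, 271, 272, 273]
140  33  31  38  34  40  34  37  38  36  26  35  31  37  32  27  42  37  42  42  44
141  30  29  34  41  35  36  35  32  30  30  36  36  40  32  35  47  51  71  77  83
142  32  32  38  40  39  33  37  30  31  34  34  39  42  41  62  99 135 151 164 172
143  33  47  45  43  32  35  32  35  33  34  37  42  40  46 103 178 221 229 232 232
144  37  49  54  42  34  41  32  34  37  41  34  42  42  66 131 205 235 240 240 240
145  46  51  52  42  36  36  38  34  32  34  36  44  56  84 149 213 237 240 242 240
146  46  55  49  44  45  62  61  43  29  26  37  58  80  93 142 197 227 232 233 230
147  45  54  52  45  69  96  94  60  36  33  43  75  98  98 115 149 175 185 180 172
148  47  55  54  45  74 104 102  64  41  42  55  97 124 136 130 128 124 129 120 114
149  
[... 890 characters left out ...]
 119 131 144 149 159 169 172
160 159 155 166 159 155 155 166 172 168 161 143 115 103 106 116 128 137 153 167 177
161 164 164 170 165 158 153 156 166 168 170 165 141 109 100 107 114 126 140 155 167
162 168 169 171 171 165 157 153 155 165 166 165 153 124 102  99 110 117 128 140 154
163 167 168 166 164 159 153 144 144 143 149 147 142 124 109 100 106 110 121 134 146
164 144 142 141 140 133 127 120 113 117 123 123 120 117 110 113 111 115 120 132 142
165 122 118 118 120 115 114 108 106 108 112 107 108 110 112 111 111 113 116 134 146
166 110 111 108 110 112 109 109 111 107 108 107 107 110 110 106 108 108 116 128 145
167 109 106 107 104 107 109 106 108 107 108 106 108 107 108 107 110 107 126 148 166
```

The pull tab is gripped (28.6 mm opening). Lifting straight up.

{"api": "send_rows", "payload": {
  "steps": [
    [[0, 0, -0.3, 0, 0, 0, -0.5], [0, 0, -0.7, 0, 0, 0, -0.5], [0, 0, -1.0, 0, 0, 0, -0.5], [0, 0, -1.2, 0, 0, 0, -0.5], [0, 0, -1.3, 0, 0, 0, -0.5]]
  ],
  "grip_force": 60
}}

```text
t: 12.72
tool_pos: [0.4986, -0.1794, 0.1415]
orientation: [0.0, 0.99, 0.142, 0.0]
contact_force: [-0.7, 0.1, -0.6]
width: 0.33
grasp_force: 59.2
```

{"api": "send_rows", "payload": {
  "steps": [
    [[0, 0, -1.3, 0, 0, 0, -0.5], [0, 0, -1.3, 0, 0, 0, -0.5], [0, 0, -1.3, 0, 0, 0, -0.5], [0, 0, -1.3, 0, 0, 0, -0.5], [0, 0, -1.3, 0, 0, 0, -0.5]]
  ]
}}

```text
t: 13.35
tool_pos: [0.4985, -0.1794, 0.2063]
orientation: [-0.0, 0.99, 0.142, 0.0]
contact_force: [-0.5, -0.4, -0.4]
width: 0.333
grasp_force: 59.2
```

{"api": "send_rows", "payload": {
  "steps": [
    [[0, 0, -1.0, 0, 0, 0, -0.5], [0, 0, -0.7, 0, 0, 0, -0.5], [0, 0, -0.5, 0, 0, 0, -0.5], [0, 0, -0.3, 0, 0, 0, -0.5], [0, 0, 0, 0, 0, 0, -0.5]]
  ]
}}

```text
t: 13.98
tool_pos: [0.4985, -0.1794, 0.2304]
orientation: [-0.0, 0.99, 0.142, -0.0]
contact_force: [-0.5, 0.5, -0.1]
width: 0.331
grasp_force: 59.2
```

I have used all 10 picture views, so I check the lift numerically against predicted corners.

```bash
cat > chk.py <<'E'
from plan import *
def show(cam,dz=-.0837,step=2,m=10,yaw=None):
    p,r=cur();o=robot.get_obs()
    Rz=R.from_euler('z',np.arctan2(r.as_matrix()[1,0],r.as_matrix()[0,0]))
    C=[(x,y,z) for z in(0,.086) for y in(.063,-.063) for x in(-.007,.007)]
    uv=proj(cam,Rz.apply(C)+p+[0,0,dz]);print(p,o['contact_force'].round(1),o['t'],np.degrees(r.as_euler('xyz')).round(2));print(uv.round(1).tolist())
    a,b=(uv.min(0)-m).astype(int),(uv.max(0)+m).astype(int)
    im=robot.get_image(cam);g=cv2.cvtColor(im,cv2.COLOR_RGB2GRAY)
    print("cols",a[0],b[0])
    for y in range(a[1],b[1],step): print(y,''.join(" .:-=+*%@#"[min(9,v//25)] for v in g[y,a[0]:b[0]]))
E
python3 -c "
from chk import *
show('side')"
```

```text
[ 0.49848172 -0.1794276   0.23039416] [-0.5  0.5 -0.1] 13.975 [-180.      0.     16.29]
[[268.6, 149.0], [264.1, 149.4], [257.4, 138.3], [253.2, 138.6], [268.8, 120.7], [264.2, 121.0], [257.3, 112.1], [253.1, 112.4]]
cols 243 278
102 %%%%%%%%%%%%*-.:::....:=++=-:::::::
104 %%%%%%%%%%%%*-:-=-:...--:::........
106 %%%%%%%%%%%%*-:-==:..:=*@@@@@%%%**+
108 **%%%%%%@@##%=:-==:..:=@###########
110 ++*%%@@@####%=:-==::::=@###########
112 ++*%@######%+=-===:..:=%###########
114 =--=*@####@****++++++**********%%%%
116 :-=++++*@@@****+***%@#######@@@@###
118 :--==+++****%%*******%%@@@@@@@@@@@@
120 =------=+***%%%%%***%@@@@@#####@#@@
122 -----==+****%%%%%%%%*%@@@@@@@@@@@@@
124 **%%********%%%%%%%%%%@@@@@@@@@@@@@
126 @@@%%%******%%%%%%%%%%@@@@@@@@@@@@@
128 @@@%%**+++**%%%%%%%%*%@@@@@@@@@@@@@
130 %%%%**++++**%%%%%%%%%%@@@@@%%%%%%%%
132 @@%%*+-:-=+*%%%%%%%%%%@@@%+===---::
134 %%%*+-:::-=*%%%%%%%%*%@@@*-:.......
136 -::......:=*%%%%%%%%%%@@@*-........
138 =-:.....::=+*%%%%%%%%%@@@*-........
140 ++=::.....:-=+*%%%%%%%@@@*-........
142 +++=-........:=+*%%%%%@@@%+++**%%%*
144 ++++=-:........:-+***%@@@@#########
146 +++++==:.........:-=+%@@@@@########
148 +++++++=-:........:-=*@@@%++====+*%
150 ++++++++=-:::::::..:-=++****%%@@@@@
152 +++++==========---:.:=++********%**
154 -=+++++++==-==------:=++++****%%%%%
156 ::=*******+===-------==++++++******
158 **+++*******++=-------==+++******%%
```

The filter's lower corner sits at (268,149) as predicted, so it is out and clear. Planning the transfer: first along the extractor's own y, then to the plate.

```bash
python3 - <<'E'
from plan import *
p,r=cur()
p,r=rows(p,r,[(np.array([.44,0,.23]),tool(YW),10),(np.array([.572,.166,.21]),tool(0),10)],1)
E
```

```text
[-0.1, -1.9, 0.0, -0.0, 0.0, -0.0] 
[-0.1, -1.9, 0.0, -0.0, 0.0, -0.0] 
[-0.0, -1.9, 0.0, -0.0, 0.0, -0.0] 
[-0.1, -1.9, 0.0, -0.0, 0.0, -0.0] 
[-0.0, -1.9, 0.0, -0.0, 0.0, -0.0] 

[-0.1, -1.9, 0.0, -0.0, 0.0, -0.0] 
[-0.0, -1.9, 0.0, -0.0, 0.0, -0.0] 
[-0.1, -1.9, 0.0, -0.0, 0.0, -0.0] 
[-0.0, -1.8, 0.0, -0.0, 0.0, -0.0] 
[-0.1, -1.9, 0.0, -0.0, 0.0, -0.0] 

[1.7, -1.2, 0.2, -0.0, 0.0, 1.6] 
[1.7, -1.3, 0.2, -0.0, 0.0, 1.6] 
[1.7, -1.3, 0.2, -0.0, 0.0, 1.6] 
[1.6, -1.4, 0.2, -0.0, 0.0, 1.6] 
[1.6, -1.4, 0.2, -0.0, 0.0, 1.6] 

[1.6, -1.4, 0.2, -0.0, 0.0, 1.7] 
[1.5, -1.5, 0.2, -0.0, 0.0, 1.6] 
[1.5, -1.5, 0.2, -0.0, 0.0, 1.7] 
[1.4, -1.6, 0.2, -0.0, 0.0, 1.6] 
[1.3, -1.6, 0.2, -0.0, 0.0, 1.7]
```

{"api": "send_rows", "payload": {
  "steps": [
    [[0, -0.7, 0, 0, 0, 0, -0.5], [-0.1, -1.4, 0, 0, 0, 0, -0.5], [-0.1, -2.1, 0, 0, 0, 0, -0.5], [-0.1, -2.3, 0, 0, 0, 0, -0.5], [-0.1, -2.3, 0, 0, 0, 0, -0.5]]
  ]
}}

```text
t: 14.65
tool_pos: [0.4693, -0.0942, 0.2305]
orientation: [0.0, 0.99, 0.142, 0.0]
contact_force: [0.4, 0.3, 0.0]
width: 0.33
grasp_force: 59.2
```

{"api": "send_rows", "payload": {
  "steps": [
    [[-0.1, -2.3, 0, 0, 0, 0, -0.5], [-0.1, -2.3, 0, 0, 0, 0, -0.5], [0, -2.1, 0, 0, 0, 0, -0.5], [0.2, -1.9, 0, 0, 0, 0, -0.5], [0.6, -1.5, 0, 0, 0, 0, -0.5]]
  ]
}}

```text
t: 15.28
tool_pos: [0.4469, 0.0041, 0.2306]
orientation: [0.0, 0.99, 0.142, 0.0]
contact_force: [0.3, -0.3, -1.6]
width: 0.331
grasp_force: 59.2
```

{"api": "send_rows", "payload": {
  "steps": [
    [[1.0, -1.2, 0.2, 0, 0, 1.0, -0.5], [1.6, -1.3, 0.2, 0, 0, 1.6, -0.5], [1.7, -1.3, 0.2, 0, 0, 1.9, -0.5], [1.7, -1.4, 0.2, 0, 0, 1.9, -0.5], [1.7, -1.4, 0.2, 0, 0, 1.9, -0.5]]
  ]
}}

```text
t: 15.9
tool_pos: [0.5074, 0.0855, 0.2203]
orientation: [-0.0, 0.998, 0.069, 0.0]
contact_force: [-0.2, 0.0, -0.3]
width: 0.331
grasp_force: 59.2
```

{"api": "send_rows", "payload": {
  "steps": [
    [[1.7, -1.4, 0.2, 0, 0, 1.9, -0.5], [1.7, -1.5, 0.2, 0, 0, 1.9, -0.5], [1.5, -1.5, 0.2, 0, 0, 1.8, -0.5], [1.0, -1.5, 0.2, 0, 0, 1.5, -0.5], [0.5, -0.8, 0.2, 0, 0, 0.9, -0.5]]
  ]
}}

```text
t: 16.52
tool_pos: [0.5655, 0.1579, 0.2101]
orientation: [0.0, 1.0, 0.0, -0.0]
contact_force: [-0.6, -0.5, -1.1]
width: 0.331
grasp_force: 59.2
```

```bash
python3 - <<'E'
from plan import *
p,r=cur();print(p,robot.get_obs()['t'],robot.get_obs()['width'],robot.get_obs()['joint_positions'].round(2))
rows(p,r,[(np.array([.572,.166,.15]),tool(0),5),(np.array([.572,.166,.111]),tool(0),5)],1)
E
```

```text
[0.56551643 0.15794043 0.21008038] 16.525 0.33063211741498266 [0.21 0.39 1.43 0.   1.32 1.78]
[0.1, -0.2, 1.2, 0.0, 0.0, 0.0] 
[0.1, -0.2, 1.2, 0.0, 0.0, 0.0] 
[0.1, -0.1, 1.2, 0.0, 0.0, 0.0] 
[0.2, -0.2, 1.2, 0.0, 0.0, 0.0] 
[0.1, -0.1, 1.2, 0.0, 0.0, 0.0] 

[0.0, -0.0, 0.8, 0.0, 0.0, 0.0] 
[0.0, -0.0, 0.8, 0.0, 0.0, 0.0] 
[0.0, -0.0, 0.8, 0.0, 0.0, 0.0] 
[0.0, -0.0, 0.8, 0.0, 0.0, 0.0] 
[0.1, -0.0, 0.7, 0.0, 0.0, 0.0]
```

{"api": "send_rows", "payload": {
  "steps": [
    [[0.1, -0.1, 0.6, 0, 0, 0, -0.5], [0.1, -0.2, 1.2, 0, 0, 0, -0.5], [0.1, -0.1, 1.4, 0, 0, 0, -0.5], [0.1, -0.2, 1.4, 0, 0, 0, -0.5], [0.1, -0.1, 1.4, 0, 0, 0, -0.5]]
  ]
}}

```text
t: 17.15
tool_pos: [0.5705, 0.1636, 0.1492]
orientation: [0.0, 1.0, -0.0, -0.0]
contact_force: [0.2, -1.0, -1.2]
width: 0.333
grasp_force: 59.2
```

{"api": "send_rows", "payload": {
  "steps": [
    [[0, 0, 1.2, 0, 0, 0, -0.5], [0, 0, 1.0, 0, 0, 0, -0.5], [0, 0, 0.6, 0, 0, 0, -0.5], [0, 0, 0.3, 0, 0, 0, -0.5], [0, 0, 0, 0, 0, 0, -0.5]]
  ]
}}

```text
t: 17.77
tool_pos: [0.5706, 0.1637, 0.1195]
orientation: [-0.0, 1.0, -0.0, 0.0]
contact_force: [0.2, 0.8, -0.7]
width: 0.33
grasp_force: 59.2
```

```bash
python3 -c "
from chk import *
show('side',step=1)
show('top',step=1)
print(proj('side',[(.571+a,.165+b,.015) for a,b in((.0875,0),(-.0875,0),(0,.0875),(0,-.0875))]).round(1).tolist())"
```

```text
[0.5706167  0.16366125 0.11950825] [ 0.2  0.8 -0.7] 17.775 [-1.8e+02 -1.0e-02 -1.0e-02]
[[230.9, 238.3], [224.9, 238.2], [234.5, 214.8], [229.1, 214.7], [229.9, 204.4], [223.6, 204.3], [233.7, 183.8], [228.1, 183.8]]
cols 213 244
173 @@@@@@%=:..:==:....:--:::::::-=
174 @@@@@@%=:..::-:....::--------==
175 %%%%@@%=:......:...::--------==
176 ****%@%=:.....::....:--::::::-=
177 ++++*%*=:...........:::::::::-=
178 +++++*+=-:::......::::------===
179 ++++++=-----:....:------------=
180 ++++++=---==:....:==-::::::::-=
181 ++++++=---==-....:=+=:::::::--=
182 ++++++=-:-==-..:.-=+=--------==
183 ++++++=---==-:...-++=---=-----=
184 ++++++==--==-:..:-++=-:::::::-=
185 +++++++=--==-:..:-++=-:::::---=
186 +++++++==-==-:..:-++=--------==
187 +++++++=====-:..:-++=-----:---=
188 +++++++++===-:.::-+*+-:::::::-=
189 ++++++++++==-:...:=*+-::-----==
190 +++++++++++=-:...:+*+==-=-=====
191 ++++++++++++=::::-+**+=========
192 +++++++++++++=====+%*+=========
193 +++++++++++++++++**%%+=========
194 +++++++++++++****%%@%+=========
195 +++++++++++++**%%@@@%+=-------:
196 ++++++++++++*%@@@@@@%+-:::::...
197 ++
[... 3449 characters left out ...]
. .. . :=+%@%+   ..........   -*@%%%%%**+------:*%%%%%%%*==
187 =-------... =%%%%%%%%%%-             -%%*+=:..::.:------=*%%%%%%*-=
188 +=------:.. +%%*%%%%%%%%%+:       ::==....:::::::--------*%%%%%%*=*
189 +=------: . -*%**%%%%%%%%%@@%%*---....::::::::::::------=*%%%%%*+=+
190 *+------- . :+%**%%%%%%%%%*=:.......::::::::::::::------:+%%%%%*+=*
191 **-------.. :+%**%%%%+=- .......:..::::::::::::::.:=-----*%%%%%*+**
192 **=------.. .+%%*+=:.............::::.:.:::::::::::-------*%%%%*+**
193 **=------..  -+=..::::::......:::::::::::::::::::::::----=*%%%%++**
194 **-------:.:::::::::::::::::----::::::::::::::::::.:::-==-+%%%*=+**
[[194.7, 233.4], [265.4, 233.8], [227.1, 251.8], [232.5, 218.0]]
```

The side check puts the filter's near end at columns 224–230 and rows 205–237, as predicted: upright, underside about 36 mm above the desk. I lower it slightly and trim the centring.

{"api": "send_rows", "payload": {
  "steps": [
    [[0, -0.1, 0.3, 0, 0, 0, -0.5], [0, 0, 0.3, 0, 0, 0, -0.5], [0, 0, 0.2, 0, 0, 0, -0.5], [0, 0, 0, 0, 0, 0, -0.5], [0, 0, 0, 0, 0, 0, -0.5]]
  ]
}}

```text
t: 18.5
tool_pos: [0.5706, 0.1647, 0.1115]
orientation: [-0.0, 1.0, -0.0, 0.0]
contact_force: [-0.7, -0.1, -1.2]
width: 0.339
grasp_force: 59.2
```

```bash
python3 - <<'E'
from plan import *
o=robot.get_obs();print(o['tool_pos'],o['orientation'].round(4),np.abs(o['qd']).max(),o['contact_force'],o['grasp_force'],o['t'])
g=cv2.cvtColor(robot.get_image("side"),cv2.COLOR_RGB2GRAY)
# plate edges along row 233 and hood/filter bay brightness, compared with the first picture
a=cv2.cvtColor(cv2.resize(cv2.imread("pics/side0.png"),(512,384),interpolation=cv2.INTER_AREA),cv2.COLOR_BGR2GRAY)
for im in(a,g): print(im[238,190:200],im[238,262:272],im[252:258,215])
for y in range(190,244,3): print(y,''.join(" .:-=+*%@#"[min(9,v//25)] for v in g[y,213:244]))
E
```

```text
[0.57055904 0.16465372 0.11146467] [-0.e+00  1.e+00 -1.e-04  0.e+00] 0.0018450765957304053 [-0.65306029 -0.05903101 -1.24916632] 59.19182538986206 18.5
[183 183 170 146 164 222 249 252 251 251] [211 186 171 149 125 113 112 112 111 109] [146 114 120 144 172 183]
[179 179 170 141 168 230 251 253 253 253] [252 252 250 238 205 192 189 189 186 185] [152 115 121 149 176 188]
190 ++++++++++++-:..:-=*+=-========
193 ++++++++++++-:...:+**+=========
196 +++++++++++++++++*%%*=-:::::...
199 +++++====+++*%@@@@@@%+=========
202 ===========*@######@@*+========
205 ==========+@########@*++++++===
208 ==========+%@###@@##@%+++++++++
211 ==========+*@@@@@@##@%*++++++++
214 ========+++%@@@@@@###@%%%%%%%%*
217 ++*****%%@@@@@@@@@####@@@@@@@@%
220 %@@@@@@@@@%%@@@@@##############
223 %@@@@@@@@@@@@@@@@@#############
226 @@@@@@@@@@@@@@@@@@#############
229 %%%%%%%%%%%@@@@@@@#############
232 %%%%%%%%%%%%@@@@@@@############
235 %%%%%%%%%%%%%@@@@@#############
238 %%%%%%%%%%%%%@@@@@#############
241 %%%%%%%%%%%%%@@################
```

Plate unmoved (its left and near edges match the first picture), pose level and still, grip firm. I'm handing it in.

```bash
python3 -c "
from plant import robot
print(robot.sign_off())"
```

```text
the job is handed in; nothing more can be done
None
```

The job is handed in at 18.5 s, verdict not shown: hood swung wide open and left up, pre-filter drawn straight up and now held level and square to the front edge, centred about 28 mm above the desk over the unmoved plate. I did not re-check the cartridge after the pull.

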